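# Find the rocking canister lid and seat it

## Robot

A 6-joint arm with a two-finger parallel gripper is mounted at the origin on a cart in front of the work surface, level with it; the furniture and walls round the work are solid. World frame = base frame: x ahead of the robot, y to its left, z up, the work surface at z = 0. Lengths are in mm, angles in rad, forces in N, time in s.
With the tool pointing down it reaches from about 275 to 750 mm from the base axis. Payload 10.2 kg.
Tool frame: the origin (TCP) lies on the centre line of the jaws, within the pads' length; the fingertips stand 17 mm ahead of it and the grasp point (between the pads) lies 2 mm behind it; z points along the fingers, y is the line along which they close (so a half turn about z gives the same grasp; the last joint's range is limited). The gripper opens to 85 mm and grips with 20 to 120 N. Pads are 22 mm wide; open, the fingers measure 114 mm over their backs; the gripper's body (76 mm by 85 mm) begins 54 mm behind the grasp point. The pads swing forward as they close: fully open they stand 13 mm farther back than shut.
Start: joints at [1.083, 0.313, 1.498, -0, 1.331, -0.223], TCP at [137.414, 506.704, 248.294] pointing down, gripper open.
Joint ranges: [-2.94, 2.94], [-0.97, 2.17], [0.19, 2.56], [-1.23, 4.37], [0.02, 3.11], [-2.88, 2.88]. Speed limits (rad/s): [2.39, 2.39, 3.01, 3.14, 3.14, 3.14].

## Interface

Orientations are given as a unit quaternion [w, x, y, z].
In Python, from rig import ctrl gives the robot as it stands. The module is installed in compiled form; this text tells all that it offers.
- The arm moves only by the shell command python3 -m jog 'ROWS' [FORCE]. ROWS is JSON, a list of rows, each an object with "delta_pos": the shift along the world's x, y, z in mm, a list of three; "angular": the turn, a rotation vector about the world's x, y, z in rad, a list of three; "fingers": the opening, from 0 (shut) to 1 (fully open). In form: [{"delta_pos": [tx, ty, tz], "angular": [rx, ry, rz], "fingers": fingers}, ...]. A call has 1 to 10 rows; each row is the pose to reach, as a shift and turn from the pose commanded when the call began; what a row does not reach only later rows make up. A row lasts 1/8 s, in which the tool goes at most 62.5 mm and 10.7 degrees, less where a joint would pass 70% of its speed; a pose out of reach is approached as far as the arm can. A call with a gripper value outside its range is refused whole. The fingers move at their own pace and stop on an object; FORCE is the grip in N (left out, the last holds). Time passes only in rows, so rows that repeat a pose let the fingers close. It gives the time, the measured TCP pose, the force, the opening and the grip force at its end, in the units of the state.
- ctrl.sense(): the state, without advancing time (a new reading comes with each control period).
- ctrl.capture(name): name is "side" or "top"; returns a dict with "pixels" (420x560x3 uint8, blue, green, red), "fx", "fy", "cx", "cy" (pixels), "R" (3x3) and "t" (3): a world point X has camera coordinates R X + t. Camera axes: x right, y down, z forward; pixel columns grow to the right and rows downward; lengths in mm; the calibration is good to about 2 mm. A picture is of the moment at which its call begins. There is no depth.
- ctrl.finish_job(): hands the job in; it is judged then, once.
The state is a dict: "time_s": time; "joints": joint angles; "dq": joint speeds; "tau": joint torques, N m; "eef_pos": TCP position; "ee_rot": TCP orientation; "force": force on the tool from outside, world axes, zero at the start; "wrist_torque": the same for the moment, N m; "grip_width": opening from 0.0 (shut) to 1.0 (fully open); "grip_force": force on a finger pad.
Only numpy, scipy, OpenCV 4.12 (cv2) and the standard library are available. Lean on these libraries where they do the work, as an engineer would, in place of code of your own. Each camera call takes 0.05 s, during which the arm holds its last target. There are 200 camera calls.

## Task

One of the four canister lids is not home: it sits askew on its rim and rocks. Press on the lids with the fingertips to find it, then push that lid sideways until it drops into its canister, so that all four lids lie flat and fully home. Only press and push: do not pick up or knock off a lid, leave the other things where they stand, and finish clear of everything.

Things in the scene. Friction and masses are not known exactly. Their poses are not given: they have to be found in the camera images.
- canister_1: One of four identical round white stoneware canisters, open at the top, 90 mm across and 80 mm tall, standing fast on the worktop (it does not move). Rim flat, 80 mm up; the wall is 8 mm thick, so the mouth is 74 mm wide. Origin: centre of its underside, on the worktop; z up the canister's axis.
- canister_2: Another canister, identical to canister_1 (the numbers say nothing of where it stands or which lid it has).
- canister_3: Another canister, identical to canister_1 (the numbers say nothing of where it stands or which lid it has).
- canister_4: Another canister, identical to canister_1 (the numbers say nothing of where it stands or which lid it has).
- lid_1: One of four identical loose round wooden lids, about 0.15 kg. Upper disc 96 mm across, 14 mm thick, flat on top; under it a plug 68 mm across, 6 mm deep, with 3 mm of play all round in the mouth. Origin: centre of the plug's underside, 20 mm below the top face; z is the lid's axis. Home: disc flat on the rim, origin 74 mm and top 94 mm above the worktop.
- lid_2: Another lid, identical to lid_1; same origin and axes. The numbers of the lids tell neither which canister a lid is on nor which lid is askew.
- lid_3: Another lid, identical to lid_1. Whichever lid is askew sits 5 to 10 mm off its canister's axis, in any direction, its plug's edge on the rim: it slants by about 6 degrees, its middle is about 5 mm higher than when home, and its raised, overhanging edge gives and rocks when pressed.
- lid_4: Another lid, identical to lid_1. On the askew lid the overhanging edge has its underside about 10 mm and its top about 24 mm above the rim. It slides on the rim under 1 to 2 N; pushed by that edge towards the canister's axis, it drops in by its own weight.
- timer: Cream round wind-up kitchen timer, 70 mm across, 42 mm tall, among the canisters; a bystander. Origin: centre of its underside.
- matchbox: Matchbox, 36 x 53 x 15 mm, lying flat; a bystander. Origin: centre of its underside.
- peg: Wooden clothes peg, 15 x 72 x 12 mm, lying; a bystander. Origin: centre of its underside.
- teaspoon: Steel teaspoon, 134 x 27 x 12 mm, lying; a bystander. Origin: centre of its underside.
- spice_jar: Spice jar with a white cap, 46 mm across, 108 mm tall, at the back; a bystander. Origin: centre of its underside.
- mug: White mug, 78 x 113 x 89 mm, at the back; a bystander. Origin: centre of its underside.
- glass: Drinking glass, 77 mm across, 89 mm tall, at the left; a bystander. Origin: centre of its underside.

How it is judged:
By the outcome, as a careful person would: the job done as asked, in the order asked, and still so for the second after the job is handed in, with the robot touching nothing.
It also fails if it takes over 61 s, if anything falls off the work surface, if the arm or the gripper's body presses on something with over 40 N, if the wrist force passes 120 N, or if a joint passes its speed limit or range.

## Working session

There is one attempt and no reset: what is moved stays moved. The work goes in short steps, Python scripts to look and compute and a shell command to move; the robot and the scene stay as the last step left them, time stands still between calls to the robot, and variables do not carry over. Pictures are saved under pics/ and viewed, at most 10 in all, crops included, and the job is handed in when it is done.

```bash
mkdir -p pics; cat > h.py <<'E'
import numpy as np, cv2
from rig import ctrl
def cap(n,f):
    c=ctrl.capture(n); cv2.imwrite('pics/'+f,c['pixels']); return c
def onplane(c,u,v,z):
    R=np.array(c['R']);t=np.array(c['t']);d=R.T@np.array([(u-c['cx'])/c['fx'],(v-c['cy'])/c['fy'],1]);o=-R.T@t
    return o+d*(z-o[2])/d[2]
E
python3 - <<'E'
from h import *
import pickle
cs={n:cap(n,n+'0.png') for n in('top','side')}
pickle.dump(cs,open('c0.pkl','wb'))
for n,c in cs.items(): print(n,(-np.array(c['R']).T@np.array(c['t'])).round(),c['fx'])
s=ctrl.sense();print(s['time_s'],s['eef_pos'],s['ee_rot'],s['force'])
E
```

```text
top [ 463.  116. 1306.] 460.0658386538631
side [  66. -910.  791.] 481.4350422825655
0.1 [137.30201328 506.50425348 247.77713029] [-2.15010634e-04  1.31999610e-01  9.91249593e-01 -5.48759728e-04] [ 0.63358466 -0.09396804  0.308157  ]
```

View pics/top0.png

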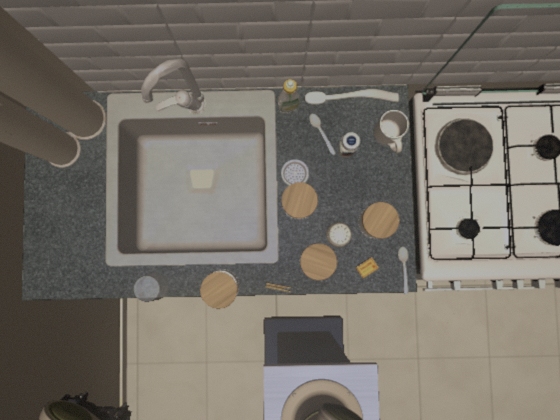

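View pics/side0.png

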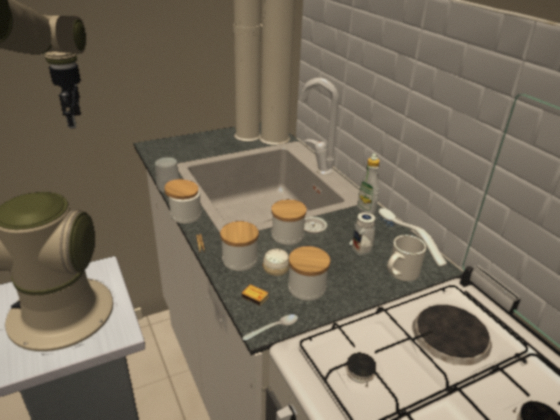

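The top view shows the four wooden lids at about (300,200), (381,220), (319,262) and (219,290). The timer is at (340,235), and the arm is out of the way. The side view shows the same lids at (289,209), (308,260), (239,234) and (182,187).

```bash
python3 - <<'E'
from h import *
import pickle
cs=pickle.load(open('c0.pkl','rb'))
seeds={'top':[(300,200),(381,220),(319,262),(219,290)],'side':[(289,209),(308,260),(239,234),(182,187)]}
C={}
for n,c in cs.items():
    hsv=cv2.cvtColor(c['pixels'],cv2.COLOR_BGR2HSV)
    for i,s in enumerate(seeds[n]):
        print(n,i,hsv[s[1],s[0]])
    m=cv2.inRange(hsv,(8,90,60),(22,255,255))
    k,l,st,ce=cv2.connectedComponentsWithStats(m)
    for i,s in enumerate(seeds[n]):
        L=l[s[1],s[0]]
        cn=max(cv2.findContours((l==L).astype(np.uint8),0,1)[0],key=cv2.contourArea)
        e=cv2.fitEllipse(cn); print(n,i,st[L],np.round(e[0],1),np.round(e[1],1),round(e[2]))
        C[n,i]=e[0]
        if n=='top': print('   world',onplane(c,*e[0],92).round(1))
    crops=[cv2.resize(c['pixels'][s[1]-30:s[1]+45,s[0]-35:s[0]+40],(400,400),interpolation=cv2.INTER_CUBIC) for s in seeds[n]]
    C[n]=crops
img=np.vstack([np.hstack(C['top']),np.hstack(C['side'])])
cv2.imwrite('pics/crops.png',cv2.resize(img,(800,400)))
t=cs['top']
for nm,p,z in [('timer',(340,235),42),('matchbox',(367,268),15),('glass',(147,288),89),('sp',(350,142),108),('peg',(278,287),10)]: print(nm,onplane(t,*p,z).round())
E
```

```text
top 0 [ 17  97 158]
top 1 [ 16  94 165]
top 2 [ 17  94 160]
top 3 [ 17  93 165]
top 0 [282 183  35  35 940] [299.3 200. ] [33.8 34.2] 48
   world [601.2  50.6  92. ]
top 1 [ 363  202   36   36 1013] [380.2 219.8] [34.7 35.3] 110
   world [ 543.7 -161.5   92. ]
top 2 [301 244  36  36 993] [318.2 261.3] [34.5 35.1] 145
   world [438.2   5.3  92. ]
top 3 [200 273  37  36 992] [218.2 290.1] [34.5 35. ] 91
   world [368.8 268.7  92. ]
side 0 [ 17 146 197]
side 1 [ 17 148 195]
side 2 [ 17 145 199]
side 3 [ 16 147 199]
side 0 [271 199  36  23 661] [288.7 210. ] [22.2 35.5] 91
side 1 [ 263  245   68   31 1173] [301.5 261.3] [28.5 67.9] 85
side 2 [220 221  39  26 822] [238.9 233.5] [25.4 38.9] 89
side 3 [164 178  35  21 572] [180.6 188.5] [19.7 34.5] 91
timer [508. -61.  42.]
matchbox [ 415. -137.   15.]
glass [378. 456.  89.]
sp [750. -86. 108.]
peg [367. 112.  10.]
```

View pics/crops.png

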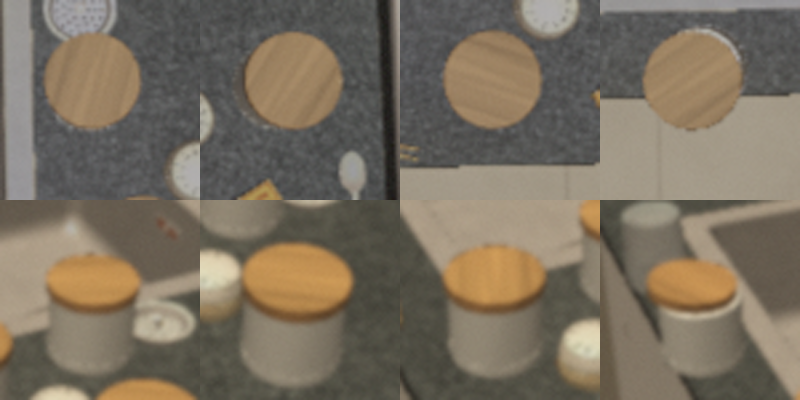

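Lid 3 (the left one, at about (369,269)) shows a bare rim on its upper right in the top view and on its right in the side view, so I suspect it. I'll measure its canister axis and start moving to the press tests.

```bash
python3 - <<'E'
from h import *
import pickle
from scipy.optimize import least_squares
cs=pickle.load(open('c0.pkl','rb'))
t=cs['top'];hsv=cv2.cvtColor(t['pixels'],cv2.COLOR_BGR2HSV)
m=((hsv[...,1]<60)&(hsv[...,2]>125)); m[:268]=0;m[296:]=0;m[:,:212]=0;m[:,245:]=0
v,u=np.nonzero(m);P=np.array([onplane(t,a,b,80)[:2] for a,b in zip(u,v)])
print(len(P),list(zip(u,v,hsv[v,u,2]))[:60])
if len(P)>5:
    for r in (43,41.5): print(r,least_squares(lambda c:np.hypot(*(P-c).T)-r,[372,266]).x.round(1))
s=cs['side'];g=cv2.cvtColor(s['pixels'],cv2.COLOR_BGR2HSV)
for row in range(196,220,3): print(row,g[row,160:212:1,2].tolist())
E
```

```text
53 [(np.int64(219), np.int64(270), np.uint8(129)), (np.int64(220), np.int64(270), np.uint8(139)), (np.int64(215), np.int64(271), np.uint8(127)), (np.int64(216), np.int64(271), np.uint8(153)), (np.int64(217), np.int64(271), np.uint8(153)), (np.int64(218), np.int64(271), np.uint8(148)), (np.int64(219), np.int64(271), np.uint8(154)), (np.int64(220), np.int64(271), np.uint8(166)), (np.int64(221), np.int64(271), np.uint8(160)), (np.int64(222), np.int64(271), np.uint8(168)), (np.int64(223), np.int64(271), np.uint8(173)), (np.int64(224), np.int64(271), np.uint8(172)), (np.int64(225), np.int64(271), np.uint8(157)), (np.int64(226), np.int64(271), np.uint8(131)), (np.int64(213), np.int64(272), np.uint8(140)), (np.int64(221), np.int64(272), np.uint8(155)), (np.int64(222), np.int64(272), np.uint8(159)), (np.int64(223), np.int64(272), np.uint8(167)), (np.int64(224), np.int64(272), np.uint8(161)), (np.int64(225), np.int64(272), np.uint8(161)), (np.int64(226), np.int64(272), np.uint8(168)), (np.int64(227), np.int64(272), np.uint8(164)), (np.int64(228), np.int64(272), np.uint8(137)), (np.int64(226),
[... 2803 characters left out ...]
, 141, 143, 143, 144, 143, 142, 143, 143, 138, 137, 135, 135, 131, 131, 128, 128, 126, 123, 122, 119, 117, 114, 111, 106, 104, 101, 101, 94, 88, 84, 89, 113, 141, 164, 168, 173, 173, 171]
214 [131, 130, 130, 129, 131, 130, 129, 129, 129, 131, 137, 138, 139, 138, 142, 140, 143, 143, 143, 142, 141, 141, 140, 139, 136, 134, 131, 130, 130, 126, 126, 124, 121, 119, 117, 115, 112, 110, 111, 109, 98, 87, 80, 80, 82, 83, 97, 116, 146, 165, 174, 173]
217 [130, 131, 130, 126, 131, 130, 130, 127, 131, 130, 128, 128, 133, 143, 150, 148, 145, 144, 143, 143, 144, 141, 140, 136, 137, 134, 132, 129, 127, 127, 128, 125, 124, 123, 122, 120, 118, 114, 103, 94, 88, 81, 78, 76, 77, 78, 79, 80, 91, 114, 143, 163]
```

```bash
python3 -m jog '[{"delta_pos":[60,-60,0],"angular":[0,0,0],"fingers":0},{"delta_pos":[120,-120,0],"angular":[0,0,0],"fingers":0},{"delta_pos":[180,-180,0],"angular":[0,0,0],"fingers":0},{"delta_pos":[195,-235,-30],"angular":[0,0,0],"fingers":0},{"delta_pos":[195,-235,-60],"angular":[0,0,0],"fingers":0},{"delta_pos":[195,-235,-60],"angular":[0,0,0],"fingers":0},{"delta_pos":[195,-235,-60],"angular":[0,0,0],"fingers":0}]' 20
```

```text
time_s: 0.98
eef_pos: [332.5, 271.8, 188.3]
ee_rot: [-0.0, 0.133, 0.991, -0.0]
force: [0.5, 0.5, 0.7]
grip_width: -0.003
grip_force: 0.0
```

```bash
python3 -m jog '[{"delta_pos":[2,15,-30],"angular":[0,0,0],"fingers":0},{"delta_pos":[2,15,-58],"angular":[0,0,0],"fingers":0},{"delta_pos":[2,15,-62],"angular":[0,0,0],"fingers":0},{"delta_pos":[2,15,-62],"angular":[0,0,0],"fingers":0}]'; python3 -m jog '[{"delta_pos":[0,0,-2],"angular":[0,0,0],"fingers":0},{"delta_pos":[0,0,-4],"angular":[0,0,0],"fingers":0},{"delta_pos":[0,0,-4],"angular":[0,0,0],"fingers":0}]'
```

```text
time_s: 1.48
eef_pos: [334.6, 287.5, 127.3]
ee_rot: [0.001, 0.131, 0.991, 0.0]
force: [-1.1, -0.4, 0.0]
grip_width: -0.004
grip_force: 0.0
time_s: 1.85
eef_pos: [334.5, 286.7, 122.5]
ee_rot: [0.0, 0.132, 0.991, 0.0]
force: [-0.1, 0.1, -0.0]
grip_width: 0.006
grip_force: 0.0
```

```bash
python3 -m jog '[{"delta_pos":[0,0,-2],"angular":[0,0,0],"fingers":0},{"delta_pos":[0,0,-2],"angular":[0,0,0],"fingers":0}]'|sed -n 2,4p; python3 -m jog '[{"delta_pos":[0,0,-2],"angular":[0,0,0],"fingers":0},{"delta_pos":[0,0,-2],"angular":[0,0,0],"fingers":0}]'|sed -n 2,4p;  python3 -m jog '[{"delta_pos":[0,0,-1],"angular":[0,0,0],"fingers":0},{"delta_pos":[0,0,-1],"angular":[0,0,0],"fingers":0}]'|sed -n 2,4p
```

```text
eef_pos: [334.4, 286.7, 120.2]
ee_rot: [-0.0, 0.132, 0.991, -0.0]
force: [0.3, 0.0, 0.1]
eef_pos: [334.4, 286.7, 118.2]
ee_rot: [-0.0, 0.132, 0.991, -0.0]
force: [-0.8, 1.4, 0.8]
eef_pos: [334.4, 286.7, 117.3]
ee_rot: [-0.0, 0.132, 0.991, -0.0]
force: [-0.3, 0.6, 0.7]
```

```bash
for i in 1; do python3 -m jog '[{"delta_pos":[0,0,-1],"angular":[0,0,0],"fingers":0},{"delta_pos":[0,0,-1],"angular":[0,0,0],"fingers":0}]'|sed -n '2p;4p'; python3 -m jog '[{"delta_pos":[0,0,-1],"angular":[0,0,0],"fingers":0},{"delta_pos":[0,0,-1],"angular":[0,0,0],"fingers":0}]'|sed -n '2p;4p'; done; python3 - <<'E'
from h import *
c=ctrl.capture('side')['pixels']
cv2.imwrite('pics/press3.png',cv2.resize(c[130:230,120:260],(700,500),interpolation=cv2.INTER_CUBIC))
E
```

```text
eef_pos: [334.3, 286.8, 117.0]
force: [-4.1, -0.6, 11.4]
eef_pos: [334.3, 286.9, 116.8]
force: [-9.6, -2.8, 22.2]
```

View pics/press3.png

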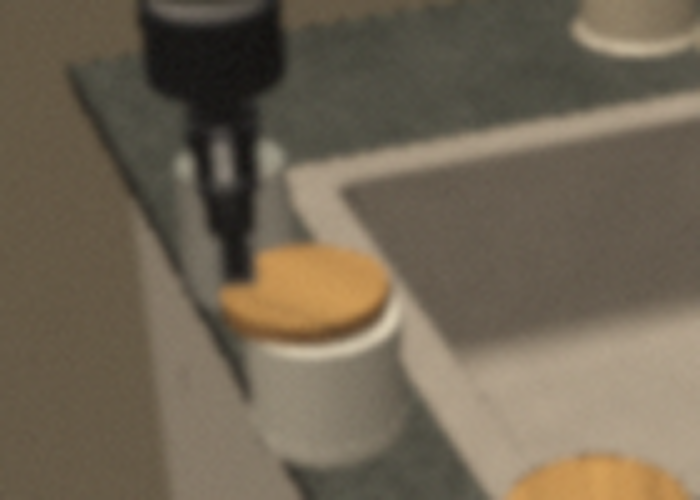

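The picture shows the fingertips on the raised left edge of lid 3, with the rim bare on the right. Contact came with the tip at about 100 mm, not 94. Next I'll press the other lids to compare.

```bash
python3 -m jog '[{"delta_pos":[0,0,30],"angular":[0,0,0],"fingers":0},{"delta_pos":[15,-60,36],"angular":[0,0,0],"fingers":0},{"delta_pos":[30,-120,36],"angular":[0,0,0],"fingers":0},{"delta_pos":[45,-180,36],"angular":[0,0,0],"fingers":0},{"delta_pos":[60,-240,36],"angular":[0,0,0],"fingers":0},{"delta_pos":[76,-282,36],"angular":[0,0,0],"fingers":0},{"delta_pos":[76,-282,0],"angular":[0,0,0],"fingers":0},{"delta_pos":[76,-282,-1],"angular":[0,0,0],"fingers":0},{"delta_pos":[76,-282,-1],"angular":[0,0,0],"fingers":0},{"delta_pos":[76,-282,-1],"angular":[0,0,0],"fingers":0}]'|sed -n '1,2p;4p'; python3 -m jog '[{"delta_pos":[0,0,-1.5],"angular":[0,0,0],"fingers":0},{"delta_pos":[0,0,-1.5],"angular":[0,0,0],"fingers":0}]'|sed -n '2p;4p'
```

```text
time_s: 4.4
eef_pos: [410.9, 5.0, 115.3]
force: [0.1, -0.3, 0.2]
eef_pos: [410.4, 4.9, 113.0]
force: [-0.1, -0.6, -0.5]
```

```bash
python3 -m jog '[{"delta_pos":[0,0,-1],"angular":[0,0,0],"fingers":0},{"delta_pos":[0,0,-1],"angular":[0,0,0],"fingers":0}]'|sed -n '2p;4p'; python3 -m jog '[{"delta_pos":[0,0,-1],"angular":[0,0,0],"fingers":0},{"delta_pos":[0,0,-1],"angular":[0,0,0],"fingers":0}]'|sed -n '2p;4p'
```

```text
eef_pos: [410.4, 4.7, 111.8]
force: [0.5, 0.5, -0.3]
eef_pos: [410.5, 4.7, 111.0]
force: [-2.2, -1.0, 4.8]
```

```bash
python3 -m jog '[{"delta_pos":[0,0,35],"angular":[0,0,0],"fingers":0},{"delta_pos":[30,-50,35],"angular":[0,0,0],"fingers":0},{"delta_pos":[60,-100,35],"angular":[0,0,0],"fingers":0},{"delta_pos":[90,-150,35],"angular":[0,0,0],"fingers":0},{"delta_pos":[110,-175,30],"angular":[0,0,0],"fingers":0},{"delta_pos":[110,-175,4],"angular":[0,0,0],"fingers":0},{"delta_pos":[110,-175,2.5],"angular":[0,0,0],"fingers":0},{"delta_pos":[110,-175,2.5],"angular":[0,0,0],"fingers":0}]'|sed -n '2p;4p'; python3 -m jog '[{"delta_pos":[0,0,-1.5],"angular":[0,0,0],"fingers":0},{"delta_pos":[0,0,-1.5],"angular":[0,0,0],"fingers":0}]'|sed -n '2p;4p'; python3 -m jog '[{"delta_pos":[0,0,-1],"angular":[0,0,0],"fingers":0},{"delta_pos":[0,0,-1],"angular":[0,0,0],"fingers":0}]'|sed -n '2p;4p'
```

```text
eef_pos: [520.3, -170.0, 113.7]
force: [-0.6, 1.1, 0.4]
eef_pos: [520.4, -170.1, 112.1]
force: [-0.2, -0.4, 0.4]
eef_pos: [520.5, -170.3, 111.1]
force: [-1.2, 1.0, 3.2]
```

Lid 1 (right) is home too. Next is lid 0, at (601,51).

```bash
python3 -m jog '[{"delta_pos":[0,0,35],"angular":[0,0,0],"fingers":0},{"delta_pos":[10,50,35],"angular":[0,0,0],"fingers":0},{"delta_pos":[25,105,35],"angular":[0,0,0],"fingers":0},{"delta_pos":[45,160,35],"angular":[0,0,0],"fingers":0},{"delta_pos":[60,205,30],"angular":[0,0,0],"fingers":0},{"delta_pos":[60,205,4],"angular":[0,0,0],"fingers":0},{"delta_pos":[60,205,2.5],"angular":[0,0,0],"fingers":0},{"delta_pos":[60,205,2.5],"angular":[0,0,0],"fingers":0}]'|sed -n '2p;4p'; python3 -m jog '[{"delta_pos":[0,0,-1.5],"angular":[0,0,0],"fingers":0},{"delta_pos":[0,0,-1.5],"angular":[0,0,0],"fingers":0}]'|sed -n '2p;4p'; python3 -m jog '[{"delta_pos":[0,0,-1],"angular":[0,0,0],"fingers":0},{"delta_pos":[0,0,-1],"angular":[0,0,0],"fingers":0}]'|sed -n '2p;4p'
```

```text
eef_pos: [580.5, 34.2, 113.8]
force: [-0.2, 0.1, 0.0]
eef_pos: [580.5, 34.3, 112.2]
force: [0.2, 0.7, 0.9]
eef_pos: [580.5, 34.5, 111.1]
force: [-0.3, -0.7, 2.3]
```

All three others make contact at TCP 111, so their tops are at 94 and they are home. Lid 3 is the askew one. I'll move to its outer side and re-measure it.

```bash
python3 -m jog '[{"delta_pos":[0,0,40],"angular":[0,0,0],"fingers":0},{"delta_pos":[-40,38,40],"angular":[0,0,0],"fingers":0},{"delta_pos":[-80,77,40],"angular":[0,0,0],"fingers":0},{"delta_pos":[-120,116,40],"angular":[0,0,0],"fingers":0},{"delta_pos":[-160,155,40],"angular":[0,0,0],"fingers":0},{"delta_pos":[-200,195,40],"angular":[0,0,0],"fingers":0},{"delta_pos":[-240,235,40],"angular":[0,0,0],"fingers":0},{"delta_pos":[-278,269,40],"angular":[0,0,0],"fingers":0},{"delta_pos":[-278,269,40],"angular":[0,0,0],"fingers":0},{"delta_pos":[-278,269,40],"angular":[0,0,0],"fingers":0}]'|sed -n '1,2p;4p'; cat > m3.py <<'E'
from h import *
from scipy.optimize import least_squares
t=ctrl.capture('top');p=t['pixels'];hsv=cv2.cvtColor(p,cv2.COLOR_BGR2HSV)
k,l,st,ce=cv2.connectedComponentsWithStats(cv2.inRange(hsv,(8,75,60),(24,255,255)))
L=l[290,219];print(st[L],onplane(t,*ce[L],97).round(1))
m=((hsv[...,1]<60)&(hsv[...,2]>125)); m[:268]=0;m[285:]=0;m[:,:212]=0;m[:,245:]=0
v,u=np.nonzero(m);print(len(u))
P=np.array([onplane(t,a,b,80)[:2] for a,b in zip(u,v)])
if len(P)>20: print(least_squares(lambda c:np.hypot(*(P-c).T)-42,[372,266]).x.round(1))
s=ctrl.capture('side')['pixels']
A=cv2.resize(p[255:325,170:260],(400,311));B=cv2.resize(s[150:230,140:220],(400,400))
cv2.imwrite('pics/m3_%d.png'%st[L][4],np.hstack([cv2.copyMakeBorder(A,0,89,0,0,0),B]))
import os;print(os.popen('ls pics').read())
E
python3 m3.py
```

```text
time_s: 9.4
eef_pos: [302.8, 303.6, 150.9]
force: [0.3, 0.2, -0.0]
[ 200  272   38   36 1043] [370.2 268.3  97. ]
45
[376.2 264.8]
crops.png
m3_1043.png
press3.png
side0.png
top0.png
```

```bash
python3 -m jog '[{"delta_pos":[0,4,-20],"angular":[0,0,0],"fingers":0},{"delta_pos":[0,4,-42],"angular":[0,0,0],"fingers":0},{"delta_pos":[4,1.5,-42],"angular":[0,0,0],"fingers":0},{"delta_pos":[8,-1,-42],"angular":[0,0,0],"fingers":0},{"delta_pos":[8,-1,-42],"angular":[0,0,0],"fingers":0},{"delta_pos":[8,-1,-42],"angular":[0,0,0],"fingers":0}]'|sed -n '1,2p;4p'; python3 -m jog '[{"delta_pos":[2.6,-1.5,0],"angular":[0,0,0],"fingers":0},{"delta_pos":[2.6,-1.5,0],"angular":[0,0,0],"fingers":0}]'|sed -n '2p;4p'; python3 -m jog '[{"delta_pos":[2.6,-1.5,0],"angular":[0,0,0],"fingers":0},{"delta_pos":[2.6,-1.5,0],"angular":[0,0,0],"fingers":0}]'|sed -n '2p;4p'
```

```text
time_s: 10.25
eef_pos: [310.7, 302.7, 109.3]
force: [-0.1, 0.1, 0.3]
eef_pos: [313.2, 301.2, 108.9]
force: [0.3, 0.1, -0.7]
eef_pos: [315.8, 299.6, 108.8]
force: [-1.0, -0.2, 0.3]
```

```bash
python3 -m jog '[{"delta_pos":[1.7,-1,0],"angular":[0,0,0],"fingers":0},{"delta_pos":[1.7,-1,0],"angular":[0,0,0],"fingers":0}]'|sed -n '2p;4p'; python3 -m jog '[{"delta_pos":[1.7,-1,0],"angular":[0,0,0],"fingers":0},{"delta_pos":[1.7,-1,0],"angular":[0,0,0],"fingers":0}]'|sed -n '2p;4p'; python3 -m jog '[{"delta_pos":[1.7,-1,0],"angular":[0,0,0],"fingers":0},{"delta_pos":[1.7,-1,0],"angular":[0,0,0],"fingers":0}]'|sed -n '2p;4p'; python3 m3.py
```

```text
eef_pos: [317.4, 298.7, 108.8]
force: [0.9, 0.1, -0.4]
eef_pos: [319.1, 297.7, 108.8]
force: [-0.2, 0.1, -0.5]
eef_pos: [320.8, 296.6, 108.8]
force: [0.3, 0.5, -0.6]
[201 270  37  38 942] [377.5 262.5  97. ]
0
crops.png
m3_1043.png
m3_942.png
press3.png
side0.png
top0.png
```

View pics/m3_942.png

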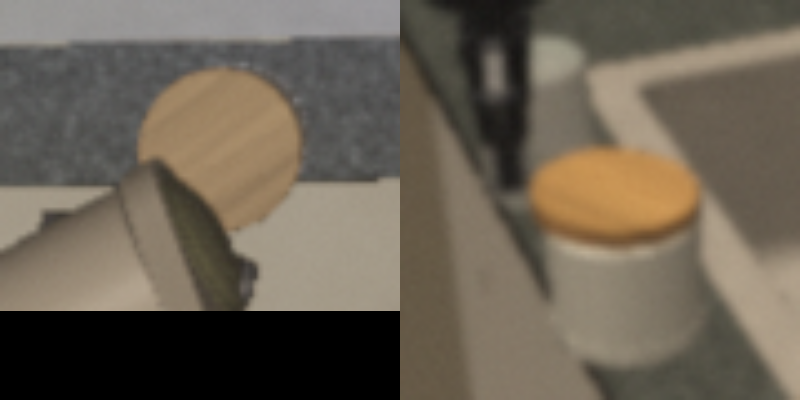

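The lid now sits centred with the rim covered, so it seems to have dropped in. I'll back off and check by pressing.

```bash
python3 -m jog '[{"delta_pos":[-12,7,0],"angular":[0,0,0],"fingers":0},{"delta_pos":[-17,10,20],"angular":[0,0,0],"fingers":0},{"delta_pos":[-17,10,45],"angular":[0,0,0],"fingers":0},{"delta_pos":[-17,10,45],"angular":[0,0,0],"fingers":0},{"delta_pos":[-17,10,45],"angular":[0,0,0],"fingers":0}]'|sed -n '1,2p;4p'; python3 m3.py; ls -t pics|head -1; python3 -c "
import glob,os,shutil;f=max(glob.glob('pics/m3*'),key=os.path.getmtime);shutil.copy(f,'pics/after.png')"
```

```text
time_s: 12.22
eef_pos: [303.1, 306.7, 153.1]
force: [0.7, -0.7, -0.7]
[ 201  270   37   37 1066] [374.  265.9  97. ]
0
crops.png
m3_1043.png
m3_1066.png
m3_942.png
press3.png
side0.png
top0.png

m3_1066.png
```

View pics/after.png

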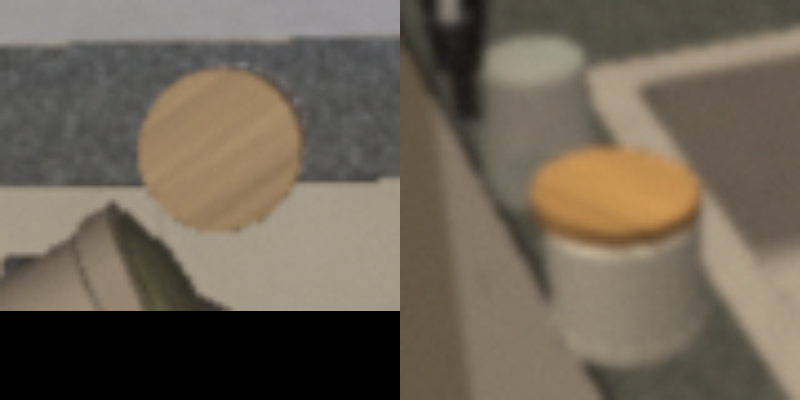

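The lid looks centred, but there's a faint bright band under its front, so I'll check its height on both sides.

```bash
python3 -m jog '[{"delta_pos":[37,-21,0],"angular":[0,0,0],"fingers":0},{"delta_pos":[37,-21,-30],"angular":[0,0,0],"fingers":0},{"delta_pos":[37,-21,-38],"angular":[0,0,0],"fingers":0},{"delta_pos":[37,-21,-38],"angular":[0,0,0],"fingers":0}]'|sed -n '2p;4p'; python3 -m jog '[{"delta_pos":[0,0,-2],"angular":[0,0,0],"fingers":0},{"delta_pos":[0,0,-2],"angular":[0,0,0],"fingers":0}]'|sed -n '2p;4p'; python3 -m jog '[{"delta_pos":[0,0,-1.5],"angular":[0,0,0],"fingers":0},{"delta_pos":[0,0,-1.5],"angular":[0,0,0],"fingers":0}]'|sed -n '2p;4p'
```

```text
eef_pos: [340.1, 285.6, 115.2]
force: [-0.2, 0.5, 0.5]
eef_pos: [340.6, 285.8, 114.0]
force: [0.5, 0.5, 0.1]
eef_pos: [340.7, 285.7, 112.3]
force: [0.9, 0.3, -0.5]
```

```bash
python3 -m jog '[{"delta_pos":[0,0,-1],"angular":[0,0,0],"fingers":0},{"delta_pos":[0,0,-1],"angular":[0,0,0],"fingers":0}]'|sed -n '2p;4p'; python3 -m jog '[{"delta_pos":[0,0,-0.5],"angular":[0,0,0],"fingers":0},{"delta_pos":[0,0,-0.5],"angular":[0,0,0],"fingers":0}]'|sed -n '2p;4p'; python3 -m jog '[{"delta_pos":[0,0,25],"angular":[0,0,0],"fingers":0},{"delta_pos":[30,-45,25],"angular":[0,0,0],"fingers":0},{"delta_pos":[42,-55,15],"angular":[0,0,0],"fingers":0},{"delta_pos":[42,-55,4],"angular":[0,0,0],"fingers":0},{"delta_pos":[42,-55,2.5],"angular":[0,0,0],"fingers":0},{"delta_pos":[42,-55,2.5],"angular":[0,0,0],"fingers":0}]'|sed -n '2p;4p';  python3 -m jog '[{"delta_pos":[0,0,-1.5],"angular":[0,0,0],"fingers":0},{"delta_pos":[0,0,-1.5],"angular":[0,0,0],"fingers":0}]'|sed -n '2p;4p'; python3 -m jog '[{"delta_pos":[0,0,-1],"angular":[0,0,0],"fingers":0},{"delta_pos":[0,0,-1],"angular":[0,0,0],"fingers":0}]'|sed -n '2p;4p'
```

```text
eef_pos: [340.7, 285.7, 111.2]
force: [-1.5, -0.2, -1.0]
eef_pos: [340.8, 285.7, 111.0]
force: [-0.8, -1.3, 4.3]
eef_pos: [382.1, 231.3, 113.1]
force: [-0.3, -0.2, -0.2]
eef_pos: [382.6, 230.9, 111.9]
force: [0.7, 0.1, 0.6]
eef_pos: [382.8, 230.8, 111.0]
force: [-1.1, -0.1, 4.0]
```

Both sides of the lid make contact at 111, so it's flat and home. I'll retreat, check the whole scene and hand in.

```bash
python3 -m jog '[{"delta_pos":[0,0,40],"angular":[0,0,0],"fingers":0},{"delta_pos":[0,0,90],"angular":[0,0,0],"fingers":0},{"delta_pos":[-40,40,130],"angular":[0,0,0],"fingers":0},{"delta_pos":[-80,80,130],"angular":[0,0,0],"fingers":0},{"delta_pos":[-120,120,130],"angular":[0,0,0],"fingers":0},{"delta_pos":[-160,160,130],"angular":[0,0,0],"fingers":0},{"delta_pos":[-160,160,130],"angular":[0,0,0],"fingers":0},{"delta_pos":[-160,160,130],"angular":[0,0,0],"fingers":0}]'; python3 -c "
from h import *
cap('top','top1.png');cap('side','side1.png')"
```

```text
time_s: 16.08
eef_pos: [222.9, 390.5, 240.7]
ee_rot: [0.0, 0.132, 0.991, -0.0]
force: [0.0, -0.1, 0.6]
grip_width: 0.003
grip_force: 0.0
```

View pics/side1.png

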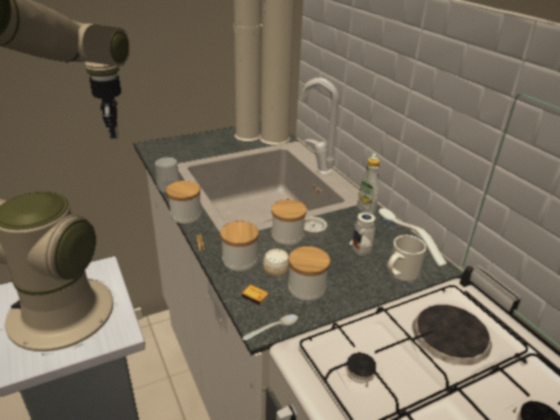

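The side view shows all four lids flat on their canisters, including the left one at (183,190). Nothing else has moved and the arm is clear.

```bash
python3 -c "
from rig import ctrl
print(ctrl.finish_job())"
```

```text
the job is handed in; nothing more can be done
None
```

The askew lid was the one on the left canister; I pushed it sideways until it dropped in, press checks put all four lids at their home height, and the job is handed in at about 16 s with the arm clear, though my first press on that lid reached about 22 N.

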